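Reach a dropped piping nozzle out from under the drainer rack

TASK

The blue piping nozzle has ended up at the back of the low gap under the drainer rack. Pick up the yellow reacher by its grip and trigger, slide its open jaws in around the nozzle, squeeze the trigger just firmly enough to hold it (the thin plastic cracks if crushed, and do not ram the rack), bring it out in the jaws and set it down, not dropped, standing upright on the red-edged mat. Then lay the reacher flat on the bench and let go; never touch the nozzle with the fingers or tip it over, and leave everything else where it is.

Things in the scene. Friction and masses are not known exactly. Their poses are not given: they have to be found in the camera images.
- nozzle: blue plastic piping nozzle, 24 to 42 g, standing upright on the bench under the rack, 44 mm tall: a plain round skirt of 32 mm diameter from the foot to 26 mm up, then a cone narrowing to 14 mm. Origin at the centre of its foot, z up.
- rack: low stainless drainer rack, fixed to the bench: 310 mm long (its x), 160 mm deep (its y), 70 mm high, origin on the bench under its centre. See-through deck of thin rods 25 mm apart; clear height under it 58 mm. Four legs of 18 mm diameter at x +-145, y +-70 mm. The -y side is the open front.
- kick_strip (a point): middle of the front face of the rigid steel strip along the rack's back, at the rack's y = +68 mm, 3 to 29 mm above the bench. The nozzle and a yellow ring stand 1 to 8 mm in front of it, one at the rack's x -45 mm, the other at +45 mm (each +-8 mm), either way round.
- reacher: short reacher, 360 mm long, 34 mm thick, 0.22 kg, lying on its side. Origin on its underside below the shaft axis; x along the shaft to the jaws, z up. Yellow pistol grip at x -36 to -8, y -2 to -102 mm; black trigger in front of it, x +16 to +28, y -11 to -77, 3 to 31 mm above the underside. Housing x -36 to 76, y +-15; shaft 14 mm diameter; black head 34 mm square, x 224 to 250.
- squeeze_point (a point): where fingers take the reacher, closing along its x axis, one behind the grip and one in front of the trigger: on the reacher at x -4, y -46 mm, 17 mm above its underside; 64 mm across with the trigger out, 44 mm with it fully in. Fingers that close centrally shift the whole reacher forward (+x) by half the trigger travel.
- jaw_mouth (a point): on the reacher at x 312, y 0 mm, 14 mm above its underside: the middle between the jaw pads if both arms were true. The tool is worn and each steel jaw arm is bent a little: the open pads stand 46 to 63 mm apart. Pads orange, 26 mm long (x 299 to 325, the reacher's very end), 18 mm high (5 to 23 mm above the underside). The open jaws are up to 86 mm wide over all.
- trigger (a joint): trigger travel in m, 0 out (jaws open) to 0.020 fully in, sliding along the reacher's -x. Its spring pushes back with 7.5 N at rest, 10.5 N fully in, so a squeeze of 1 to 4 mm carries the reacher with open jaws. Each mm closes each jaw by 1 mm; the pads bite somewhere between 7 and 18 mm, then the force climbs steeply: each mm beyond adds about 6 N per jaw, 12 N at the trigger.
- jaw_left: sprung jaw at the reacher's +y side: steel arm with orange pad. Origin near its root, 272 mm along the reacher. About 20 N on the trigger presses each jaw with about 5 N, a good hold on the nozzle; more than 7 N on a jaw cracks it.
- jaw_right: the same at the reacher's -y side.
- mat: white mat with a red edge, 160 (x) by 150 (y) by 2 mm, fixed to the bench. Origin at the centre of its underside. A good place to set the nozzle down is near its middle.
- coupler: yellow plastic ring, 34 mm diameter, 18 mm high, standing under the rack beside the nozzle; to be left alone. Origin at the centre of its foot.
- bowl: small steel bowl, 80 mm wide, 45 mm high, on the rack; leave alone. Origin at the centre of its foot.
- jar: orange jar with white cap, 56 mm wide, 75 mm high, on the rack; leave alone. Origin at the centre of its foot.
- spoon: steel spoon with wooden handle lying on the bench; leave alone.
- dye: white bottle with red cap, 48 mm wide, 130 mm high, on the bench; leave alone. Origin at the centre of its foot.
There are look-alikes about, which are no part of the job. Of the things that look like the nozzle, take the one that is nearest to the robot's base at the start.

How it is judged (in metres and radians):
On the way, in this order (a step that is already met when the one before it is completed fails the run):
1. both jaws of the reacher grip the nozzle while it is still under the rack (contact force between each of jaw_left, jaw_right and nozzle above 0.8 N and y of nozzle in the frame of rack above 0 m), for 0.2 s.
2. the nozzle is brought down onto the mat (foot within 3 mm of it) with both jaws still holding it, not dropped (contact force between each of jaw_left, jaw_right and nozzle above 0.3 N and height (world z) of nozzle below 0.005 m and x of nozzle in the frame of mat between -0.07 and 0.07 m and y of nozzle in the frame of mat between -0.065 and 0.065 m), for 0.1 s.
At the end, for the whole second after the job is handed in: The nozzle stands upright (within 0.1 rad) and still on the mat, the centre of its foot at least about 10 mm inside the mat's edge, the reacher no longer touching it; the reacher lies still and flat on the bench (within 0.1 rad, origin under 12 mm high), clear of the rack (x of nozzle in the frame of mat between -0.07 and 0.07 m and y of nozzle in the frame of mat between -0.065 and 0.065 m and height (world z) of nozzle below 0.006 m and angle between each of nozzle, reacher's own z axis and vertical below 0.1 rad and linear speed of each of nozzle, reacher below 0.02 m/s and contact force between reacher and nozzle below 0.05 N and height (world z) of reacher below 0.012 m and contact force between reacher and rack below 0.1 N).
It fails at once if a jaw presses the nozzle with more than 7 N (it cracks) (contact force between any of jaw_left, jaw_right and nozzle above 7 N).
It fails at once if the reacher is rammed against the rack with more than 15 N (contact force between reacher and rack above 15 N).
It fails at once if the robot itself touches the nozzle, or knocks the rack with over 5 N (contact force between any of the fingers, the arm and nozzle above 0.3 N or contact force between any of the fingers, the arm and rack above 5 N).
It fails at once if the nozzle is tipped over (angle between nozzle's own z axis and vertical above 0.6 rad).
It fails at once if the yellow ring, bowl, jar, spoon or the bottle is moved by more than 20 mm (distance of any of coupler, bowl, jar, spoon, dye from where it was at the start of the episode above 0.02 m).
It also fails if it takes over 72 s, if anything falls off the work surface, if the arm or the gripper's body presses on something with over 40 N, if the wrist force passes 120 N, or if a joint passes its speed limit or range.

ROBOT

A 7-joint arm with a two-finger parallel gripper is mounted at the origin on the work surface. World frame = base frame: x ahead of the robot, y to its left, z up, the work surface at z = 0. Lengths are in mm, angles in rad, forces in N, time in s.
With the tool pointing down it reaches from about 350 to 900 mm from the base axis. Payload 8.1 kg.
Tool frame: the origin (TCP) lies at the very end of the fingers, on their centre line; the grasp point (between the pads) lies 19 mm behind it; x points along the fingers, y is the direction in which the jaws open and shut, and the axes are right-handed (so a half turn about x gives the same grasp; the last joint's range is limited). The gripper opens to 85 mm and grips with 20 to 120 N. Pads are 22 mm wide; open, the fingers measure 114 mm over their backs; the gripper's body (76 mm by 85 mm) begins 54 mm behind the grasp point. The pads swing forward as they close: fully open they stand 13 mm farther back than shut.
Start: joints at [-0.103, 0.434, 0.025, 1.573, -0.012, 1.134, -0.075], TCP at [625.013, -0.027, 231.323] pointing down, gripper open.
Joint ranges: [-2.62, 2.62], [-0.44, 2.09], [-1.27, 1.32], [0.08, 2.57], [-1.32, 4.46], [0.12, 2], [-2.74, 2.74]. Speed limits (rad/s): [2.22, 2.22, 3.01, 3.01, 3.14, 3.14, 3.14].

INTERFACE

Orientations are given as [roll, pitch, yaw] about the fixed x, y, z axes, in that order (R = Rz(yaw) Ry(pitch) Rx(roll)).
In Python, from plant import env gives the robot as it stands.
- The arm moves only by the tool move_arm, never from a script. Its arguments are lists of equal length, an entry for each row: "fingers": the finger opening in m, from 0 to 0.0854; "linear": the shift along the tool's x, y, z in m, a list of three; "angular": the turn, a rotation vector about the tool's x, y, z in rad, a list of three. In form: {"fingers": [fingers, ...], "linear": [[x, y, z], ...], "angular": [[ax, ay, az], ...]}. A call has 1 to 10 rows; each row is the pose to reach, as a shift and turn from the pose measured when the call began, along the tool's axes at that moment; what a row does not reach only later rows make up. A row lasts 1/10 s, in which the tool goes at most 50 mm and 8.59 degrees, less where a joint would pass 70% of its speed; a pose out of reach is approached as far as the arm can. A call with a gripper value outside its range is refused whole. The fingers move at their own pace and stop on an object; "grip_force" is the grip in N (left out, the last holds). Time passes only in rows, so rows that repeat a pose let the fingers close. It gives the time, the measured TCP pose, the force and the opening at its end, in the units of the state.
- env.get_state(): the state, without advancing time (a new reading comes with each control period).
- env.camera(name): name is "scene" or "side" or "wrist"; returns the picture (420x560x3 uint8, red, green, blue); there is no depth.
- env.camera_model(name): a dict with "fx", "fy", "cx", "cy" (pixels), "eye" and "attitude" of the camera in the world; the wrist camera has in their place "hand_eye" (4x4, takes a point from camera to tool coordinates, whose origin is the TCP and whose axes are the tool frame's). Camera axes: x right, y up, looking along -z (the intrinsics and any distortion apply to the point x, -y, -z); pixel columns grow to the right and rows downward; lengths in mm; the calibration is good to about 2 mm. A picture is of the moment at which its call begins: read the wrist's pose just before it. camera_model takes no time and is no camera call.
- env.hand_in(): hands the job in, once; it reports no verdict.
Trained networks look in the newest picture that a camera, given by its name, has taken for a name from the list of things; names that differ only in an ending like _2 or _b are one class to them, and where a whole thing is asked for, a point or a joint stands for the part that bears it (a point fixed in the world has none). Each returns a list of dicts, best first, with "conf" (0 to 1); they miss things now and then, are a little off and sometimes report something else, mostly with a low value. They report only what shows in the picture. A call takes as long as a camera call. They do not tell look-alikes from the thing itself.
- env.boxes_of(camera, thing): "at" ([x, y, z] in mm, in the coordinates of the camera as it stood for that picture, good to about 4 mm: the middle of the surface that is visible of it).
The state is a dict: "t": time; "joints": joint angles; "qvel": joint speeds; "joint_torque": joint torques, N m; "ee_pos": TCP position; "tool_rot": TCP orientation; "wrist_force": force on the tool from outside, world axes, zero at the start; "wrist_torque": the same for the moment, N m; "opening": finger opening in mm.
Only numpy, scipy, OpenCV 4.12 (cv2) and the standard library are available. Lean on these libraries where they do the work, as an engineer would, in place of code of your own. Each camera call takes 0.05 s, during which the arm holds its last target. There are 200 camera calls.

## Working session

There is one attempt and no reset: what is moved stays moved. The work goes in short steps, Python scripts to look and compute and a tool call to move; the robot and the scene stay as the last step left them, time stands still between calls to the robot, and variables do not carry over. Pictures are saved under pics/ and viewed, about 8 in all and at most 12, crops included, and the job is handed in when it is done.

Besides the shell and the picture viewer there is one more tool, called as name(argument=value, ...) on one line, values as JSON. move_arm: Moves the arm, as the interface text tells. Its arguments: {"type":"object","properties":{"fingers":{"type":"array"},"linear":{"type":"array"},"angular":{"type":"array"},"grip_force":{"type":"number"}},"required":["fingers","linear","angular"]}

```bash
mkdir -p pics; ls
cat > h.py <<'E'
import numpy as np, cv2, json
from scipy.spatial.transform import Rotation as R
from plant import env
def tool(s=None):
    s=s or env.get_state(); return np.array(s["ee_pos"],float), R.from_euler("xyz",s["tool_rot"]).as_matrix()
def snap(cam,fn=None):
    p=tool(); im=env.camera(cam)
    if fn: cv2.imwrite("pics/"+fn,cv2.cvtColor(im,cv2.COLOR_RGB2BGR))
    return im,pose(cam,p)
def pose(cam,p):
    m=env.camera_model(cam)
    if cam=="wrist":
        H=np.array(m["hand_eye"]); return p[1]@H[:3,:3], p[1]@H[:3,3]+p[0], m
    a=np.array(m["attitude"],float)
    A=a if a.shape==(3,3) else R.from_euler("xyz",a).as_matrix()
    return A,np.array(m["eye"],float),m
def ray(P,u,v,z):
    A,e,m=P; d=A@np.array([(u-m["cx"])/m["fx"],-(v-m["cy"])/m["fy"],-1]); return e+d*(z-e[2])/d[2]
def proj(P,X):
    A,e,m=P; c=A.T@(np.asarray(X,float)-e); return np.array([m["cx"]+m["fx"]*c[0]/-c[2], m["cy"]-m["fy"]*c[1]/-c[2]])
def find(cam,P,n):
    return [(round(d["conf"],2),np.round(P[0]@np.array(d["at"])+P[1]).astype(int).tolist()) for d in env.boxes_of(cam,n)]
E
python3 - <<'E'
from h import *
s=env.get_state();print(s)
for c in ("scene","side","wrist"):
    print(c,env.camera_model(c))
    im,P=snap(c,c+"0.png")
    for n in ["nozzle","rack","reacher","trigger","jaw_left","jaw_right","mat","coupler"]+(["dye","spoon","bowl","jar"] if c=="scene" else []): print(n,find(c,P,n))
E
```

```text
pics
{'t': 0.0, 'joints': array([-0.10258396,  0.43519007,  0.02496513,  1.57409842, -0.01156344,
        1.13399801, -0.07512904]), 'qvel': array([ 6.58297802e-04,  6.18666559e-05, -1.06778753e-03,  1.48621124e-03,
        7.33706163e-04,  1.97184001e-03,  1.20085472e-04]), 'joint_torque': array([ 8.97134169e-05, -6.70461059e+01,  1.02531374e+00, -3.16203833e+01,
        1.55155628e-02,  1.25530543e-02, -1.11555586e-06]), 'ee_pos': array([ 6.24495636e+02, -7.43264194e-02,  2.30545824e+02]), 'tool_rot': array([-1.46091583,  1.56924663, -3.03180445]), 'wrist_force': array([0.1444691 , 0.23030021, 0.17133416]), 'wrist_torque': array([-0.0082293 ,  0.01556676,  0.02492975]), 'opening': 85.6159284275328}
scene {'fx': 412.5943952363571, 'fy': 412.5943952363571, 'cx': 280.3971027532755, 'cy': 202.90528898164635, 'eye': array([1215.22147667,  101.82391011,  972.36143959]), 'attitude': array([ 0.64213684, -0.01270358,  1.65970799])}
nozzle [(0.65, [591, 491, 26]), (0.59, [663, 484, 31]), (0.31, [446, -301, 33])]
rack []
reacher [(0.85, [450, -301, 25])]
trigger [(0.78, [442, -335, 23]), (0.6
[... 802 characters left out ...]
1, [479, 373, 16]), (0.21, [549, 101, -1])]
wrist {'fx': 338.93470278573795, 'fy': 338.93470278573795, 'cx': 278.18097114374456, 'cy': 207.6959924617476, 'hand_eye': array([[ 2.89276876e-04,  2.93511902e-01, -9.55955376e-01,
        -1.42774291e+02],
       [ 9.99999635e-01,  6.83840672e-04,  5.12568012e-04,
        -4.00875134e-02],
       [ 8.04165978e-04, -9.55955175e-01, -2.93511597e-01,
        -7.47433296e+01],
       [ 0.00000000e+00,  0.00000000e+00,  0.00000000e+00,
         1.00000000e+00]])}
nozzle [(0.69, [551, 102, 4])]
rack []
reacher [(0.7, [596, -186, 17])]
trigger []
jaw_left [(0.72, [641, -125, 19])]
jaw_right [(0.73, [674, -173, 18])]
mat [(0.86, [551, 102, 2])]
coupler []
```

```bash
cd pics
python3 - <<'E'
import cv2
a=cv2.imread("scene0.png");cv2.imwrite("scene0b.png",cv2.resize(a,(800,600)))
a=cv2.imread("side0.png");cv2.imwrite("side0b.png",cv2.resize(a,(800,600)))
E
```

```text
(no output)
```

View pics/scene0b.png

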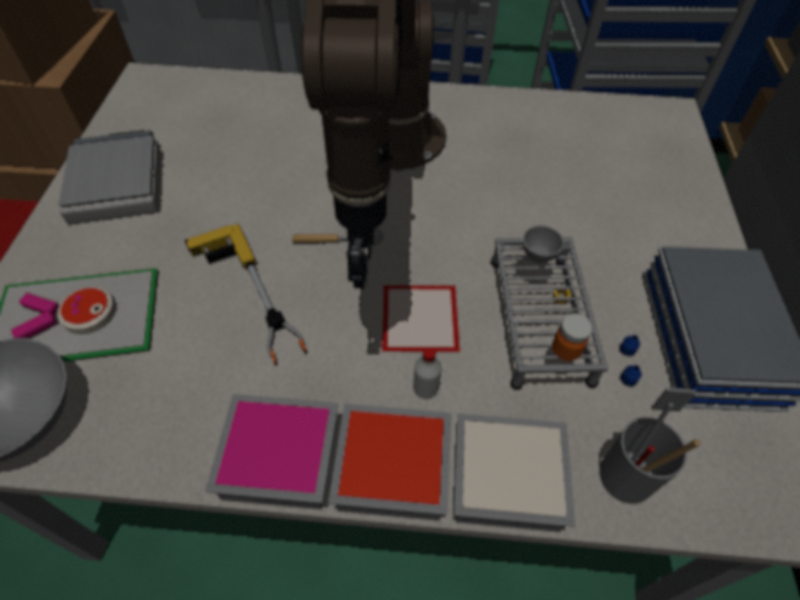

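View pics/side0b.png

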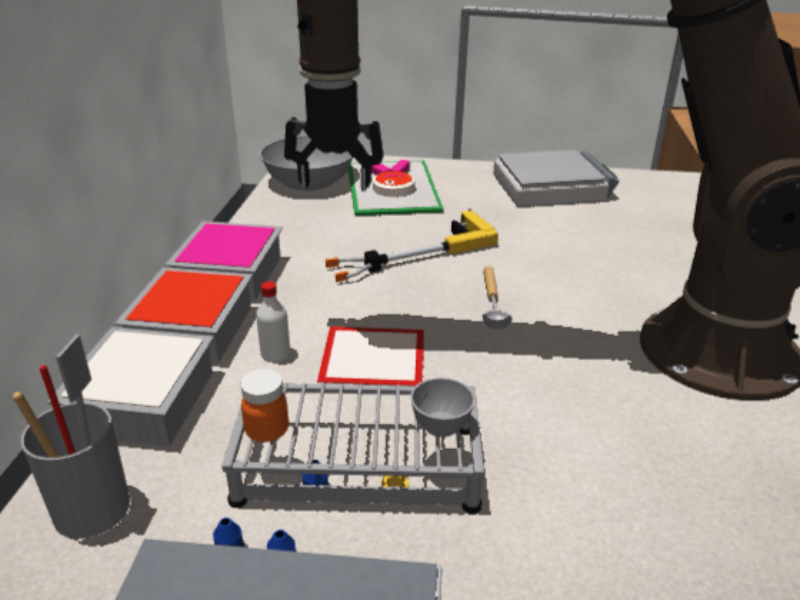

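The blue nozzle under the rack shows at side pixel (220,331), beside the yellow ring at (277,337). Two look-alikes stand behind the rack. The reacher lies at the robot's right, at roughly 40° yaw, and the mat lies in front of the rack. Next I'll look at the rack from above with the wrist camera.

```bash
cat >> h.py <<'E'
def plan(pos,yax=None,zax=None):
    """shift/turn in tool axes to reach TCP pos, tool down, tool y along world yaw yax (rad)"""
    p,M=tool(); lin=M.T@(np.asarray(pos,float)-p)/1000
    ang=np.zeros(3)
    if yax is not None:
        y=np.array([np.cos(yax),np.sin(yax),0]);x=np.array([0,0,-1.]);N=np.c_[x,y,np.cross(x,y)]
        ang=R.from_matrix(M.T@N).as_rotvec()
    print("lin",lin.round(4),"ang",ang.round(4))
E
python3 - <<'E'
from h import *
p,M=tool();print(M.round(3))
y=np.arctan2(M[1,1],M[0,1]);print(np.degrees(y))
plan([560,280,300],y)
E
```

```text
[[ 0.  1. -0.]
 [-0. -0. -1.]
 [-1.  0.  0.]]
-0.005893226395599609
lin [-0.0687 -0.0651 -0.28  ] ang [-0.      0.     -0.0001]
```

move_arm(fingers=[0.085,0.085,0.085,0.085,0.085,0.085,0.085,0.085,0.085,0.085], linear=[[-0.03,-0.07,-0.4],[-0.03,-0.07,-0.4],[-0.03,-0.07,-0.4],[-0.03,-0.07,-0.4],[-0.03,-0.07,-0.4],[-0.03,-0.07,-0.4],[-0.03,-0.07,-0.4],[-0.03,-0.07,-0.4],[-0.03,-0.07,-0.4],[-0.03,-0.07,-0.4]], angular=[[0,0,0],[0,0,0],[0,0,0],[0,0,0],[0,0,0],[0,0,0],[0,0,0],[0,0,0],[0,0,0],[0,0,0]])

```text
t: 2.55
ee_pos: [553.6, 402.6, 260.9]
tool_rot: [-2.231, 1.57, 2.485]
wrist_force: [1.0, -0.3, -0.2]
opening: 85.0
```

Run:
```python
from h import *
im,P=snap("wrist","w1.png")
a=cv2.imread("pics/w1.png");cv2.imwrite("pics/w1b.png",cv2.resize(a,(800,600)))
print(tool()[0],env.get_state()["t"])
for n in ["nozzle","coupler","rack"]: print(n,find("wrist",P,n))
for x in (x for x in [ray(P,280,210,0)]): print(x)
im,P=snap("scene"); print(find("scene",P,"nozzle"),find("scene",P,"mat"))
```

```text
[554.930691   400.01859507 260.95285195] 2.6
nozzle [(0.93, [573, 388, 34]), (0.71, [648, 494, 32]), (0.61, [582, 496, 34])]
coupler [(0.5, [475, 365, 19]), (0.39, [693, 137, 18])]
rack [(0.62, [536, 378, 66]), (0.41, [473, 368, 17])]
[555.66117063 350.59819729   0.        ]
[(0.65, [595, 493, 26]), (0.6, [443, -333, 24]), (0.56, [664, 482, 28])] [(0.72, [557, 90, 3])]
```

View pics/w1b.png

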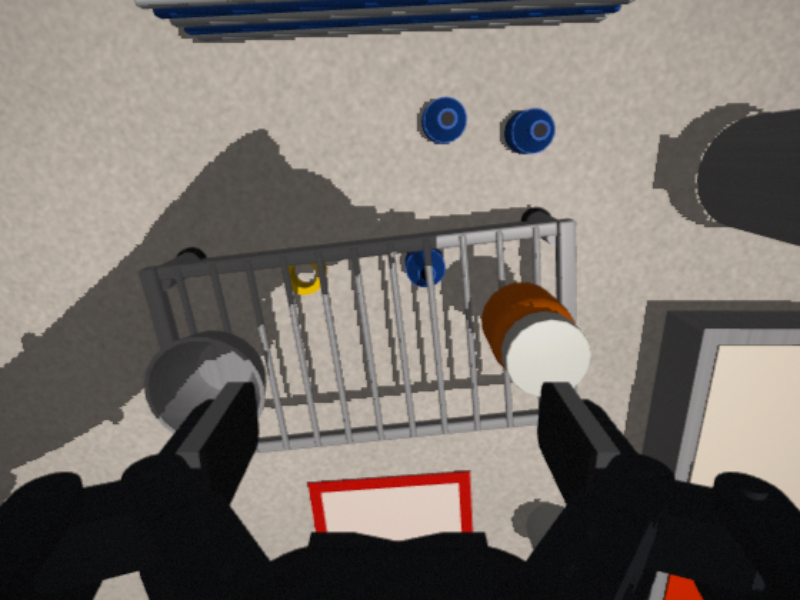

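The rack is seen from above, turned a few degrees. Its back rail runs from (142,270) to (574,221), and the nozzle is at (425,265) with the ring at (306,278). I'll fit the nozzle, rack yaw and mat from this picture.

```bash
cat >> h.py <<'E'
def nozfit(im,P,x0,tilt=None,pad=40):
    """fit nozzle foot centre (z given 0) so that projected hull matches blue mask bbox"""
    from scipy.optimize import minimize
    hsv=cv2.cvtColor(im,cv2.COLOR_RGB2HSV); m=((hsv[...,0]>100)&(hsv[...,0]<130)&(hsv[...,1]>140)&(hsv[...,2]>25)).astype(np.uint8)
    def hull(xy):
        t=np.linspace(0,2*np.pi,40); pts=[]
        for z,r in ((0,16),(26,16),(44,7)):
            pts+= [proj(P,[xy[0]+r*np.cos(a),xy[1]+r*np.sin(a),z]) for a in t]
        return np.array(pts)
    h=hull(x0); l=(h.min(0)-pad/5).astype(int); u=(h.max(0)+pad/5).astype(int)
    k=np.zeros_like(m); k[l[1]:u[1],l[0]:u[0]]=m[l[1]:u[1],l[0]:u[0]]
    ys,xs=np.nonzero(k)
    def cost(xy):
        poly=cv2.convexHull((hull(xy)*16).astype(np.int32)); b=np.zeros_like(m); cv2.fillConvexPoly(b,poly,1,shift=4)
        return (k&(1-b)).sum()-0.5*(k&b).sum()+0.25*(b&(1-k)).sum()
    g=[(cost((x0[0]+dx,x0[1]+dy)),x0[0]+dx,x0[1]+dy) for dx in np.arange(-14,14.1,1) for dy in np.arange(-14,14.1,1)]
    g.sort(); return np.mean(g[:8],0).round(1), g[0], (xs.min(),xs.max(),ys.min(),ys.max(),len(xs))
E
python3 - <<'E'
from h import *
im,P=snap("wrist")
print(nozfit(im,P,(573,388)))
s=560/800
C=[ray(P,u*s,v*s,70)[:2] for u,v in ((142,270),(574,221),(255,450),(545,412))]
print(np.round(C)); d=C[1]-C[0]; yaw=np.arctan2(d[1],d[0]);print("len",np.hypot(*d),"yaw",np.degrees(yaw)); d2=C[3]-C[2];print(np.degrees(np.arctan2(d2[1],d2[0])))
ey=np.array([-np.sin(yaw),np.cos(yaw)]); c=(C[0]+C[1])/2-80*ey; print("rack c",c)
for n in [(573,388),(475,370)]:
    r=np.array(n)-c; print(r@[np.cos(yaw),np.sin(yaw)], r@ey)
im,P=snap("side"); print(nozfit(im,P,(573,388)))
im,P=snap("wrist"); print([ray(P,u*s,v*s,2)[:2].round() for u,v in ((308,484),(469,472))])
plan([585,-270,330],np.radians(0))
E
```

```text
(array([-139.8,  575.5,  385.5]), (np.float64(-141.75), np.float64(576.0), np.float64(385.0)), (np.int64(282), np.int64(309), np.int64(170), np.int64(196), 438))
[[374. 391.]
 [677. 425.]
 [441. 243.]
 [670. 276.]]
len 305.04961368573777 yaw 6.361237379628674
8.344768229354035
rack c [534.75470522 328.27521569]
44.62712479525906 55.119616891212864
-54.76383801350315 48.08850659857425
(array([ 13.7, 578.1, 375.9]), (np.float64(13.0), np.float64(577.0), np.float64(377.0)), (np.int64(212), np.int64(229), np.int64(322), np.int64(339), 126))
[array([467., 157.]), array([625., 171.])]
lin [-0.0685  0.0303  0.6693] ang [-0.001   0.     -0.0002]
```

move_arm(fingers=[0.085,0.085,0.085,0.085,0.085,0.085,0.085,0.085,0.085,0.085], linear=[[0,0,0.5],[0,0,0.5],[0,0,0.5],[0,0,0.5],[0,0,0.5],[0,0,0.5],[0,0,0.5],[0,0,0.5],[0,0,0.5],[0,0,0.5]], angular=[[0,0,0],[0,0,0],[0,0,0],[0,0,0],[0,0,0],[0,0,0],[0,0,0],[0,0,0],[0,0,0],[0,0,0]])

```text
t: 4.05
ee_pos: [554.5, -102.1, 261.9]
tool_rot: [1.604, 1.57, 0.033]
wrist_force: [1.3, 0.3, 0.4]
opening: 85.5
```

move_arm(fingers=[0.085,0.085,0.085,0.085,0.085,0.085], linear=[[0,0,0.13],[0,0,0.13],[0,0,0.13],[0,0,0.13],[0,0,0.13],[0,0,0.13]], angular=[[0,0,0],[0,0,0],[0,0,0],[0,0,0],[0,0,0],[0,0,0]])

```text
t: 4.65
ee_pos: [554.7, -230.7, 261.8]
tool_rot: [2.268, 1.569, 0.697]
wrist_force: [-0.5, 1.0, 0.3]
opening: 85.3
```

Run:
```python
from h import *
im,P=snap("wrist","w2.png")
a=cv2.imread("pics/w2.png");cv2.imwrite("pics/w2b.png",cv2.resize(a,(800,600)))
print(tool()[0],env.get_state()["t"])
for n in ["reacher","trigger","jaw_left","jaw_right"]: print(n,find("wrist",P,n))
```

```text
[ 554.7521089  -230.41613788  261.87659573] 4.7
reacher [(0.69, [456, -276, 27])]
trigger [(0.62, [441, -334, 24])]
jaw_left [(0.54, [641, -128, 21])]
jaw_right [(0.68, [671, -174, 18])]
```

View pics/w2b.png

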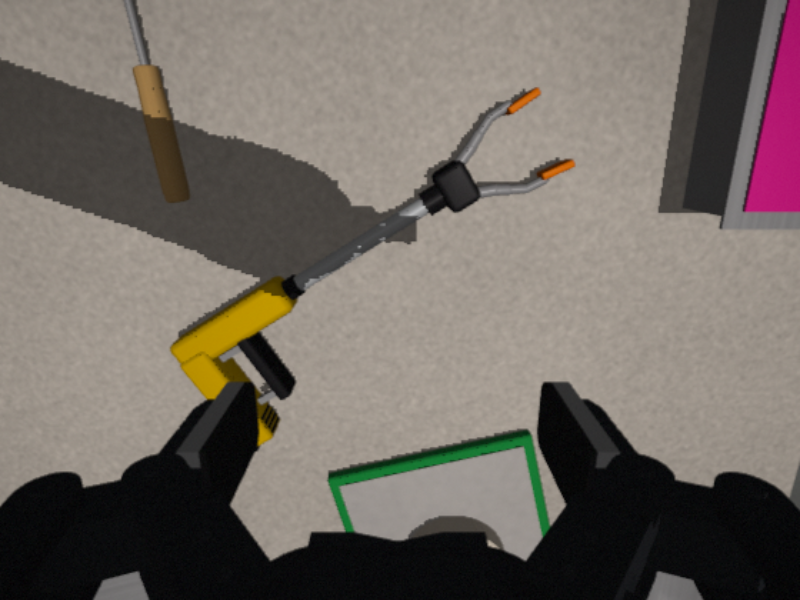

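The whole reacher shows: grip at (230,395), trigger at (268,365), shaft from (292,287) to the head at (456,186), and orange pads at (525,101) and (557,170).

```bash
cat >> h.py <<'E'
def pads(im,P,z,box=None):
    hsv=cv2.cvtColor(im,cv2.COLOR_RGB2HSV); m=((hsv[...,0]>6)&(hsv[...,0]<16)&(hsv[...,1]>200)&(hsv[...,2]>120)).astype(np.uint8)
    n,l,st,c=cv2.connectedComponentsWithStats(m); out=[]
    for i in range(1,n):
        if 15<st[i,4]<800: out.append((st[i].tolist(),c[i].round(1).tolist(),ray(P,*c[i],z)[:2].round(1).tolist()))
    return out
E
python3 - <<'E'
from h import *
im,P=snap("wrist"); s=.7
for o in pads(im,P,20): print(o)
a=ray(P,300*s,283*s,22)[:2]; b=ray(P,415*s,210*s,22)[:2]; h=ray(P,457*s,182*s,34)[:2]
d=b-a; print(a,b,h,np.degrees(np.arctan2(d[1],d[0])), np.degrees(np.arctan2(*(h-a)[::-1])))
# housing edges on top z=34 : far corner (172,347), front (280,277)
hsv=cv2.cvtColor(im,cv2.COLOR_RGB2HSV); y=((hsv[...,0]>18)&(hsv[...,0]<28)&(hsv[...,1]>200)&(hsv[...,2]>80)).astype(np.uint8)
for t in [(172,347),(188,366),(278,277),(296,310),(185,360),(205,398)]: print(t,ray(P,t[0]*s,t[1]*s,30)[:2].round())
for t in [(245,345),(285,395)]: print('trig',ray(P,t[0]*s,t[1]*s,31)[:2].round())
E
```

```text
([356, 61, 22, 18, 127], [366.7, 69.3], [648.2, -121.7])
([380, 112, 22, 13, 112], [390.3, 117.8], [677.8, -171.3])
[ 474.86469419 -262.00822285] [ 568.50165885 -202.71900748] [ 599.20736062 -180.54587939] 32.34124358905823 33.23056929731337
(172, 347) [ 366. -315.]
(188, 366) [ 377. -333.]
(278, 277) [ 459. -255.]
(296, 310) [ 472. -283.]
(185, 360) [ 376. -327.]
(205, 398) [ 388. -363.]
trig [ 428. -313.]
trig [ 458. -359.]
```

Run:
```python
from h import *
plan([422,-350,110],np.radians(32.3))
```

```text
lin [ 0.1518 -0.1328  0.1187] ang [-5.636e-01  2.000e-04 -1.200e-03]
```

move_arm(fingers=[0.085,0.085,0.085,0.085,0.085,0.085,0.085,0.085], linear=[[0.152,-0.133,0.119],[0.152,-0.133,0.119],[0.152,-0.133,0.119],[0.152,-0.133,0.119],[0.152,-0.133,0.119],[0.152,-0.133,0.119],[0.152,-0.133,0.119],[0.152,-0.133,0.119]], angular=[[-0.564,0,0],[-0.564,0,0],[-0.564,0,0],[-0.564,0,0],[-0.564,0,0],[-0.564,0,0],[-0.564,0,0],[-0.564,0,0]])

```text
t: 5.75
ee_pos: [423.4, -349.7, 110.6]
tool_rot: [0.946, 1.568, -0.059]
wrist_force: [-0.0, 0.2, 0.6]
opening: 85.2
```

Run:
```python
from h import *
im,P=snap("wrist","w3.png")
print(tool()[0],np.degrees(np.arctan2(tool()[1][1,1],tool()[1][0,1])),env.get_state()["t"])
def W(x,y,z,o=np.array([401.,-308]),a=np.radians(32.3)):
    return [o[0]+x*np.cos(a)-y*np.sin(a),o[1]+x*np.sin(a)+y*np.cos(a),z]
a=cv2.imread("pics/w3.png")
for poly in ([(-36,-2,34),(-8,-2,34),(-8,-102,34),(-36,-102,34)],[(16,-11,31),(28,-11,31),(28,-77,31),(16,-77,31)],[(-36,-15,34),(76,-15,34),(76,15,34),(-36,15,34)]):
    cv2.polylines(a,[np.array([proj(P,W(*q)) for q in poly]).astype(int)],True,(255,0,255))
cv2.imwrite("pics/w3b.png",cv2.resize(a,(800,600)))
plan([422,-350,1],np.radians(32.3))
```

```text
[ 423.57801218 -349.65428421  110.6876692 ] 32.442127058999596 5.8
lin [ 0.1097 -0.0018 -0.0008] ang [ 0.0025  0.002  -0.0024]
```

View pics/w3b.png

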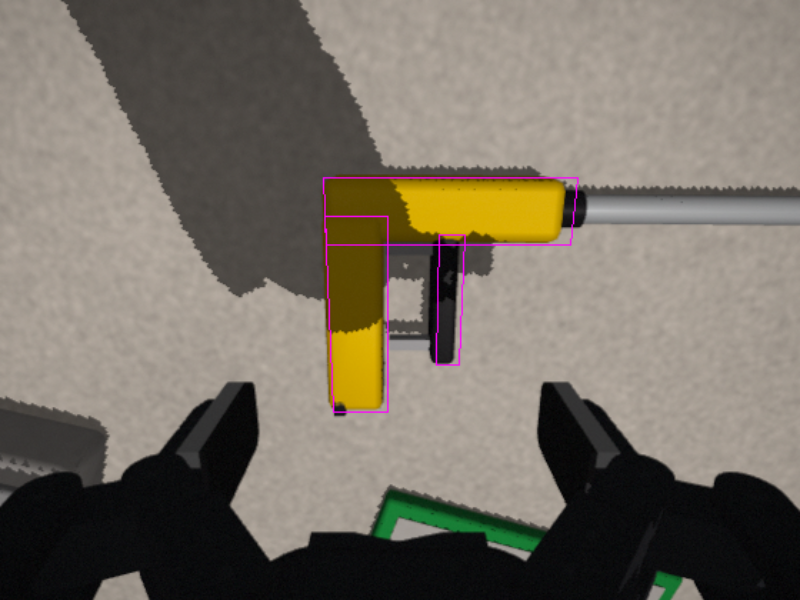

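The projected model fits the grip and trigger to within about 2 mm (it sits about 2 mm too far forward). Going down.

move_arm(fingers=[0.085,0.085,0.085,0.085,0.085], linear=[[0.04,-0.004,0],[0.08,-0.004,0],[0.1,-0.004,0],[0.109,-0.004,0],[0.109,-0.004,0]], angular=[[0,0.002,-0.002],[0,0.002,-0.002],[0,0.002,-0.002],[0,0.002,-0.002],[0,0.002,-0.002]])

```text
t: 6.3
ee_pos: [421.2, -351.1, 1.4]
tool_rot: [2.588, 1.57, 1.585]
wrist_force: [0.0, -0.3, 0.1]
opening: 85.0
```

move_arm(fingers=[0.066,0.0625,0.061,0.061,0.061,0.061], linear=[[0,0,0],[0,0,0],[0,0,0],[0,0,0],[0,0,0],[0,0,0]], angular=[[0,0,0],[0,0,0],[0,0,0],[0,0,0],[0,0,0],[0,0,0]], grip_force=25)

```text
t: 6.9
ee_pos: [421.3, -352.4, 3.4]
tool_rot: [0.344, 1.569, -0.66]
wrist_force: [-4.4, -1.6, 8.3]
opening: 61.2
```

Run:
```python
from h import *
s=env.get_state();print(s["ee_pos"],s["opening"],s["wrist_force"],s["t"])
```

```text
[ 421.34075316 -352.3665907     3.35189892] 61.17097035846735 [-4.42642353 -1.56351198  8.31386795] 6.9
```

move_arm(fingers=[0.061,0.06,0.06,0.06,0.06,0.06], linear=[[-0.004,0,0],[-0.012,0,0],[-0.025,0,0],[-0.045,0,0],[-0.06,0,0],[-0.06,0,0]], angular=[[0,0,0],[0,0,0],[0,0,0],[0,0,0],[0,0,0],[0,0,0]])

```text
t: 7.5
ee_pos: [422.7, -353.2, 66.2]
tool_rot: [0.4, 1.564, -0.605]
wrist_force: [0.3, -0.4, -2.8]
opening: 60.3
```

Run:
```python
from h import *
s=env.get_state();print(s["ee_pos"],s["opening"],s["wrist_force"],s["t"])
im,P=snap("side","s4.png")
for c in ("side","scene"):
    im,P=snap(c,c+"4.png")
    for n in ["jaw_left","jaw_right","trigger","reacher"]: print(c,n,find(c,P,n))
    for o in pads(im,P,70): print(o)
a=cv2.imread("pics/side4.png")[120:330,150:430]; b=cv2.imread("pics/scene4.png")[120:330,80:360]
cv2.imwrite("pics/c4.png",cv2.resize(np.vstack([a,b]),(560,840))[:, :]) 
cv2.imwrite("pics/c4.png",cv2.resize(np.hstack([a,b]),(800,300),interpolation=cv2.INTER_CUBIC))
```

```text
[ 422.73901853 -353.20317921   66.15367216] 60.29811591515434 [ 0.27025976 -0.37279145 -2.8159459 ] 7.5
side jaw_left [(0.28, [460, -258, 80])]
side jaw_right []
side trigger []
side reacher [(0.98, [457, -255, 78])]
([169, 280, 18, 12, 100], [176.2, 287.1], [669.7, 331.1])
scene jaw_left [(0.48, [645, -128, 78])]
scene jaw_right [(0.39, [674, -175, 75])]
scene trigger [(0.64, [439, -326, 83])]
scene reacher [(0.91, [458, -279, 82])]
```

View pics/c4.png

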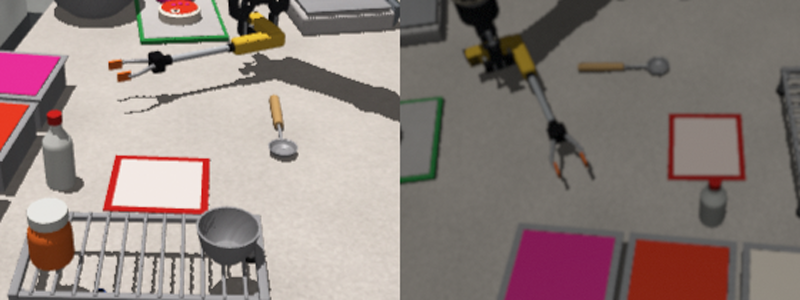

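The reacher is held and hangs level. The dye bottle forces a reacher yaw near 90° rather than 97°. I'll raise it first, then swing.

move_arm(fingers=[0.06,0.06,0.06,0.06,0.06,0.06], linear=[[-0.02,0,0],[-0.05,0,0],[-0.08,0,0],[-0.11,0,0],[-0.13,0,0],[-0.135,0,0]], angular=[[0,0,0],[0,0,0],[0,0,0],[0,0,0],[0,0,0],[0,0,0]])

```text
t: 8.65
ee_pos: [422.0, -352.8, 200.3]
tool_rot: [0.382, 1.566, -0.622]
wrist_force: [-0.4, 0.0, -1.8]
opening: 60.3
```

Run:
```python
from h import *
plan([622,-115,200],np.radians(90)); plan([622,-115,200]); s=env.get_state(); print(s["joints"],s["opening"])
```

```text
lin [ 0.0004  0.2964 -0.0933] ang [-1.0044e+00  5.3000e-03  6.0000e-04]
lin [ 0.0004  0.2964 -0.0933] ang [0. 0. 0.]
[ 0.55993782  0.33884487  0.05141908  1.80635378 -0.02032705  0.99175287
  1.18585463] 60.3313527223262
```

move_arm(fingers=[0.06,0.06,0.06,0.06,0.06,0.06,0.06,0.06,0.06,0.06], linear=[[0,0.02,-0.006],[0,0.05,-0.016],[0,0.085,-0.027],[0,0.12,-0.038],[0,0.155,-0.049],[0,0.19,-0.06],[0,0.225,-0.071],[0,0.26,-0.082],[0,0.285,-0.09],[0,0.296,-0.093]], angular=[[-0.07,0,0],[-0.17,0,0],[-0.29,0,0],[-0.41,0,0],[-0.53,0,0],[-0.65,0,0],[-0.77,0,0],[-0.88,0,0],[-0.97,0,0],[-1.004,0.005,0]])

```text
t: 9.65
ee_pos: [622.8, -111.1, 198.7]
tool_rot: [2.198, 1.568, 2.206]
wrist_force: [-0.6, -0.4, -1.8]
opening: 60.2
```

Run:
```python
from h import *
s=env.get_state();print(s["ee_pos"],s["opening"],s["wrist_force"],s["t"]);print(tool()[1].round(3))
plan([622,-115,60],np.radians(90))
```

```text
[ 622.77992926 -111.09944218  198.73267822] 60.20086304797354 [-0.63029503 -0.36632637 -1.84405343] 9.65
[[-0.001 -0.008  1.   ]
 [ 0.002  1.     0.008]
 [-1.     0.002 -0.001]]
lin [ 0.1387 -0.0042 -0.0006] ang [ 0.0079 -0.0015 -0.002 ]
```

move_arm(fingers=[0.06,0.06,0.06,0.06,0.06,0.06,0.06,0.06], linear=[[0.02,-0.004,0],[0.05,-0.004,0],[0.09,-0.004,0],[0.125,-0.004,0],[0.15,-0.004,0],[0.165,-0.004,0],[0.174,-0.004,0],[0.174,-0.004,0]], angular=[[0.008,-0.002,-0.002],[0.008,-0.002,-0.002],[0.008,-0.002,-0.002],[0.008,-0.002,-0.002],[0.008,-0.002,-0.002],[0.008,-0.002,-0.002],[0.008,-0.002,-0.002],[0.008,-0.002,-0.002]])

```text
t: 10.45
ee_pos: [622.0, -115.0, 23.9]
tool_rot: [3.088, 1.57, 3.088]
wrist_force: [-0.1, -0.6, -2.5]
opening: 60.2
```

Run:
```python
from h import *
s=env.get_state();print(s["ee_pos"],s["opening"],s["wrist_force"],s["t"])
for c in ("side","scene"):
    im,P=snap(c,c+"5.png")
    for n in ["jaw_left","jaw_right"]: print(c,n,find(c,P,n))
    for o in pads(im,P,40): print(o)
    for q in [(548,203,40),(604,203,40),(576,205,40)]: print(proj(P,q).round())
    if c=="side": print(nozfit(im,P,(576,384)))
a=cv2.imread("pics/side5.png")[190:370,130:370]; b=cv2.imread("pics/scene5.png")[130:310,210:450]
cv2.imwrite("pics/c5.png",cv2.resize(np.hstack([a,b]),(800,300),interpolation=cv2.INTER_CUBIC))
```

```text
[ 621.99184023 -114.96311727   23.87765571] 60.19922948275148 [-0.09407984 -0.57423701 -2.54265531] 10.45
side jaw_left []
side jaw_right [(0.51, [600, 196, 32])]
([225, 260, 5, 8, 17], [227.4, 264.1], [601.3, 212.9])
([169, 280, 18, 12, 106], [176.5, 287.2], [682.8, 298.3])
[254. 264.]
[227. 261.]
[240. 263.]
(array([ 14.9, 578.8, 374.2]), (np.float64(14.0), np.float64(580.0), np.float64(373.0)), (np.int64(212), np.int64(229), np.int64(322), np.int64(338), 124))
scene jaw_left [(0.62, [555, 192, 30])]
scene jaw_right [(0.52, [612, 194, 34])]
[334. 215.]
[334. 232.]
[335. 224.]
```

View pics/c5.png

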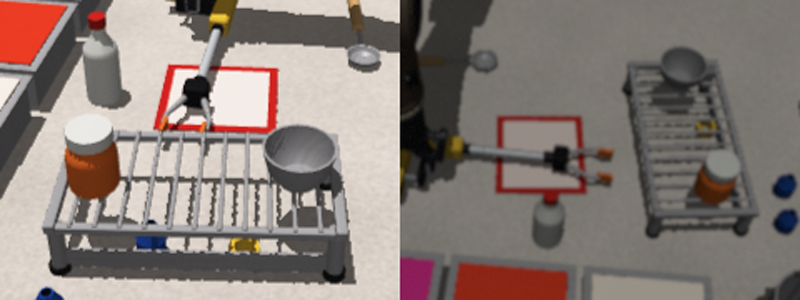

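Run:
```python
from h import *
for c,box in (("side",(215,250,265,280)),("scene",(318,208,350,248))):
    im,P=snap(c); hsv=cv2.cvtColor(im,cv2.COLOR_RGB2HSV)
    m=((hsv[...,0]>4)&(hsv[...,0]<18)&(hsv[...,1]>110)&(hsv[...,2]>90)).astype(np.uint8)
    k=np.zeros_like(m);x0,y0,x1,y1=box;k[y0:y1,x0:x1]=m[y0:y1,x0:x1]
    n,l,st,ct=cv2.connectedComponentsWithStats(k)
    for i in range(1,n):
        if st[i,4]>3: print(c,st[i],ct[i].round(1),[ray(P,*ct[i],z)[:2].round(1).tolist() for z in (25,32,40)])
```

```text
side [224 259   6  10  40] [226.8 263.3] [[608.0, 191.9], [605.6, 200.6], [603.0, 210.5]]
side [248 263   5   7  22] [250.3 266. ] [[557.1, 193.5], [555.3, 202.2], [553.2, 212.1]]
scene [329 219   9   3  19] [333.2 220.1] [[553.6, 202.5], [558.4, 201.8], [564.0, 200.9]]
scene [329 234   8   3  17] [332.6 234.7] [[601.9, 201.7], [606.4, 201.0], [611.6, 200.2]]
```

move_arm(fingers=[0.06,0.06,0.06,0.06,0.06,0.06,0.06,0.06,0.06,0.06], linear=[[0.006,0,-0.0035],[0.012,0,-0.0035],[0.012,0.01,-0.0035],[0.012,0.03,-0.0035],[0.012,0.055,-0.0035],[0.012,0.08,-0.0035],[0.012,0.1,-0.0035],[0.012,0.115,-0.0035],[0.012,0.125,-0.0035],[0.012,0.125,-0.0035]], angular=[[0,0,0],[0,0,0],[0,0,0],[0,0,0],[0,0,0],[0,0,0],[0,0,0],[0,0,0],[0,0,0],[0,0,0]])

```text
t: 11.85
ee_pos: [619.4, 12.2, 13.4]
tool_rot: [0.364, 1.569, 0.366]
wrist_force: [-0.4, -0.4, -2.4]
opening: 59.7
```

Run:
```python
from h import *
s=env.get_state();print(s["ee_pos"],s["opening"],s["wrist_force"],s["t"]); print(tool()[1].round(3)[:,1])
im,P=snap("side","side6.png"); q=snap("scene","scene6.png")
print([proj(P,(x,326,18)).round().tolist() for x in (552,577,602)],[proj(P,(577,384,z)).round().tolist() for z in (44,26,0)])
a=cv2.imread("pics/side6.png")[240:360,160:320]; b=cv2.imread("pics/scene6.png")[140:260,320:480]
cv2.imwrite("pics/c6.png",cv2.resize(np.hstack([a,b]),(800,300),interpolation=cv2.INTER_CUBIC))
```

```text
[619.40333222  12.16909152  13.41293613] 59.72119762357652 [-0.39427738 -0.44704467 -2.36705114] 11.85
[-0.002  1.     0.001]
[[240.0, 313.0], [227.0, 311.0], [214.0, 310.0]] [[219.0, 323.0], [220.0, 330.0], [220.0, 341.0]]
```

View pics/c6.png

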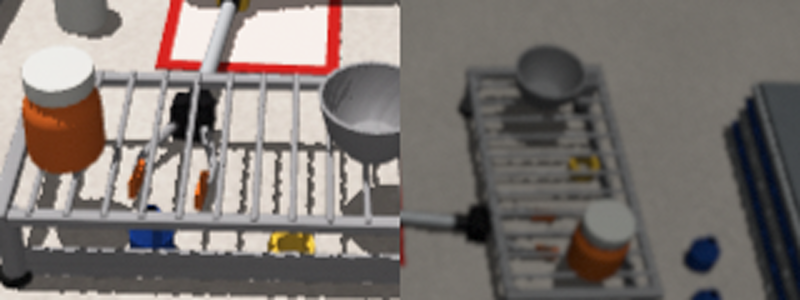

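Pads at side columns 215 and 241 (mid 228), nozzle mid column 220.5. Through the projection both lie at x of about 576, so they are aligned within about 1 mm. I'll slide on in slowly.

move_arm(fingers=[0.06,0.06,0.06,0.06,0.06,0.06,0.06], linear=[[0.001,0.008,0],[0.001,0.018,0],[0.001,0.028,0],[0.001,0.036,0],[0.001,0.042,0],[0.001,0.045,0],[0.001,0.045,0]], angular=[[0,0,0],[0,0,0],[0,0,0],[0,0,0],[0,0,0],[0,0,0],[0,0,0]])

```text
t: 12.65
ee_pos: [619.5, 54.9, 12.3]
tool_rot: [-0.552, 1.569, -0.551]
wrist_force: [0.1, 0.6, -2.4]
opening: 60.1
```

Run:
```python
from h import *
s=env.get_state();print(s["ee_pos"],s["opening"],s["wrist_force"],s["t"])
im,P=snap("side","side7.png"); q=snap("wrist","w7.png")
print([proj(P,(x,373,18)).round().tolist() for x in (552,576,602)])
a=cv2.imread("pics/side7.png")[250:350,170:300]
cv2.imwrite("pics/c7.png",cv2.resize(a,(780,600),interpolation=cv2.INTER_CUBIC))
```

```text
[619.48807325  54.88568165  12.32003471] 60.0986537537933 [ 0.13076517  0.56119556 -2.37454576] 12.65
[[235.0, 331.0], [222.0, 329.0], [208.0, 328.0]]
```

View pics/c7.png

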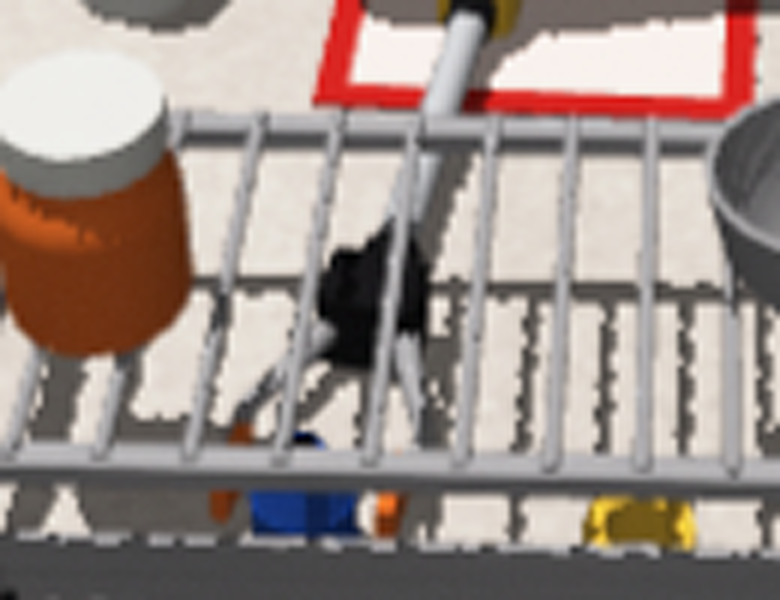

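The pads straddle the nozzle (crop columns: pads 215–245 and 375–400, nozzle 250–358), with gaps of about 3 and 5 mm. I'll ease in 3 mm and close gently with the force limit at 20 N.

move_arm(fingers=[0.06,0.06,0.0595,0.059,0.0585,0.058,0.0575,0.057,0.057], linear=[[0,0.002,0],[0,0.003,0],[0,0.003,0],[0,0.003,0],[0,0.003,0],[0,0.003,0],[0,0.003,0],[0,0.003,0],[0,0.003,0]], angular=[[0,0,0],[0,0,0],[0,0,0],[0,0,0],[0,0,0],[0,0,0],[0,0,0],[0,0,0],[0,0,0]], grip_force=20)

```text
t: 13.65
ee_pos: [619.6, 56.7, 12.3]
tool_rot: [-0.762, 1.569, -0.763]
wrist_force: [0.0, -0.6, -1.5]
opening: 57.1
```

move_arm(fingers=[0.0565,0.056,0.0555,0.0555], linear=[[0,0,0],[0,0,0],[0,0,0],[0,0,0]], angular=[[0,0,0],[0,0,0],[0,0,0],[0,0,0]])

```text
t: 14.05
ee_pos: [619.6, 56.7, 12.3]
tool_rot: [-0.775, 1.569, -0.776]
wrist_force: [1.0, -1.1, -0.8]
opening: 55.6
```

move_arm(fingers=[0.055,0.0545,0.0545], linear=[[0,0,0],[0,0,0],[0,0,0]], angular=[[0,0,0],[0,0,0],[0,0,0]])

```text
t: 14.35
ee_pos: [619.6, 56.6, 12.3]
tool_rot: [-0.786, 1.569, -0.787]
wrist_force: [-0.4, -0.8, -0.9]
opening: 54.8
```

move_arm(fingers=[0.054,0.0535,0.0535,0.0535], linear=[[-0.002,0,0],[-0.002,0,0],[-0.002,0,0],[-0.002,0,0]], angular=[[0,0,0],[0,0,0],[0,0,0],[0,0,0]])

```text
t: 14.75
ee_pos: [619.5, 56.8, 14.3]
tool_rot: [-0.82, 1.569, -0.821]
wrist_force: [-1.2, -0.0, -1.7]
opening: 53.5
```

move_arm(fingers=[0.053,0.0525,0.0525,0.0525], linear=[[0,0,0],[0,0,0],[0,0,0],[0,0,0]], angular=[[0,0,0],[0,0,0],[0,0,0],[0,0,0]])

```text
t: 15.15
ee_pos: [619.5, 56.7, 14.3]
tool_rot: [-0.8, 1.569, -0.801]
wrist_force: [0.4, -1.1, -1.6]
opening: 52.4
```

Run:
```python
from h import *
s=env.get_state();print(s["ee_pos"],s["opening"],s["wrist_force"],s["t"])
im,P=snap("side","side8.png")
a=cv2.imread("pics/side8.png")
hsv=cv2.cvtColor(im,cv2.COLOR_RGB2HSV)
for v in range(328,341): print(v,''.join('B' if 100<h<130 and s_>140 else 'O' if 4<h<18 and s_>150 else '.' for h,s_,_ in hsv[v,196:250]))
```

```text
[619.52080328  56.73715182  14.29681359] 52.359844644417905 [ 0.44729443 -1.09015062 -1.62591297] 15.15
328 ......................................................
329 ......................................................
330 ......................................................
331 ......................................................
332 ............OOOBBBBBBBBBBBBBBBBB..OOO.................
333 ............OO.BBBBBBBBBBBBBBBBBB.OOOO................
334 ............OO.BBBBBBBBBBBBBBBBB.OOOOO................
335 ............OO.BBBBBBBBBBBBBBBBB.OOOOO................
336 ............OOOBBBBBBBBBBBBBBBBBOOOOOO................
337 ............OOOBBBBBBBBBBBBBBBBBOOOOOO................
338 ............OOO.BBBBBBBBBBBBBBBB.OOOO.................
339 ......................................................
340 ......................................................
```

move_arm(fingers=[0.052,0.052,0.052], linear=[[0,0,0],[0,0,0],[0,0,0]], angular=[[0,0,0],[0,0,0],[0,0,0]])

```text
t: 15.5
ee_pos: [619.5, 56.8, 14.3]
tool_rot: [-0.772, 1.569, -0.773]
wrist_force: [-0.3, -0.9, -0.9]
opening: 52.3
```

move_arm(fingers=[0.0515,0.0515,0.0515], linear=[[0,0,0],[0,0,0],[0,0,0]], angular=[[0,0,0],[0,0,0],[0,0,0]])

```text
t: 15.8
ee_pos: [619.6, 56.8, 14.3]
tool_rot: [-0.751, 1.569, -0.752]
wrist_force: [0.1, 0.5, -2.1]
opening: 51.8
```

move_arm(fingers=[0.051,0.051,0.051], linear=[[0,0,0],[0,0,0],[0,0,0]], angular=[[0,0,0],[0,0,0],[0,0,0]])

```text
t: 16.1
ee_pos: [619.6, 56.7, 14.3]
tool_rot: [-0.745, 1.569, -0.746]
wrist_force: [0.5, -0.7, -1.9]
opening: 52.4
```

move_arm(fingers=[0.0505,0.0505,0.0505], linear=[[0,0,0],[0,0,0],[0,0,0]], angular=[[0,0,0],[0,0,0],[0,0,0]])

```text
t: 16.4
ee_pos: [619.6, 56.7, 14.4]
tool_rot: [-0.722, 1.569, -0.723]
wrist_force: [1.5, -0.9, -1.1]
opening: 51.9
```

The opening stalls at about 52 mm against the 20 N limit, so the nozzle is bitten. I'll lift a few mm and check.

move_arm(fingers=[0.0505,0.0505,0.0505,0.0505,0.0505,0.0505], linear=[[-0.001,0,0],[-0.002,0,0],[-0.003,0,0],[-0.004,0,0],[-0.005,0,0],[-0.005,0,0]], angular=[[0,0,0],[0,0,0],[0,0,0],[0,0,0],[0,0,0],[0,0,0]])

```text
t: 17.0
ee_pos: [619.6, 56.8, 19.5]
tool_rot: [-0.703, 1.569, -0.704]
wrist_force: [0.0, -0.0, -3.1]
opening: 52.1
```

Run:
```python
from h import *
im0=cv2.cvtColor(cv2.imread("pics/side8.png"),cv2.COLOR_BGR2RGB)
def row(im):
    hsv=cv2.cvtColor(im,cv2.COLOR_RGB2HSV); m=(hsv[...,0]>100)&(hsv[...,0]<130)&(hsv[...,1]>140); m[:,:196]=0;m[:,250:]=0;m[:315]=0;m[345:]=0
    ys,xs=np.nonzero(m); return np.bincount(ys)[315:], xs.mean()
print(row(im0))
o=[];f=[]
for i in range(4):
    im,P=snap("side","side9.png"); s=env.get_state(); o.append(s["opening"]); f.append(s["wrist_force"])
print(row(im)); print(s["ee_pos"],np.round(o,2),np.mean(f,0),s["t"])
```

```text
(array([ 0,  0,  0,  0,  0,  0,  0,  2,  1,  0,  0,  0,  0,  0,  0,  0,  0,
       17, 18, 17, 17, 17, 17, 16]), np.float64(219.1639344262295))
(array([ 0,  0,  0,  0,  0,  0,  2,  1,  1,  0,  0,  0,  0,  0,  0,  0,  0,
       17, 17, 17, 16, 17, 17, 16]), np.float64(219.0495867768595))
[619.54101462  56.72742302  19.30413537] [52.3  52.08 51.72 52.1 ] [ 0.33031969 -0.25677903 -2.24115452] 17.2
```

move_arm(fingers=[0.0505,0.0505,0.0505,0.0505,0.0505,0.0505,0.0505,0.0505,0.0505,0.0505], linear=[[-0.002,0,0],[-0.002,-0.005,0],[-0.002,-0.015,0],[-0.002,-0.03,0],[-0.002,-0.05,0],[-0.002,-0.07,0],[-0.002,-0.09,0],[-0.002,-0.105,0],[-0.002,-0.115,0],[-0.002,-0.12,0]], angular=[[0,0,0],[0,0,0],[0,0,0],[0,0,0],[0,0,0],[0,0,0],[0,0,0],[0,0,0],[0,0,0],[0,0,0]])

```text
t: 18.2
ee_pos: [619.3, -65.0, 21.4]
tool_rot: [-0.909, 1.568, -0.912]
wrist_force: [-0.8, 0.2, -2.6]
opening: 51.6
```

move_arm(fingers=[0.0505,0.0505,0.0505,0.0505,0.0505,0.0505], linear=[[0,-0.01,0],[0,-0.025,0],[0,-0.038,0],[0,-0.046,0],[0,-0.05,0],[0,-0.05,0]], angular=[[0,0,0],[0,0,0],[0,0,0],[0,0,0],[0,0,0],[0,0,0]])

```text
t: 18.8
ee_pos: [619.1, -115.7, 21.5]
tool_rot: [-0.948, 1.568, -0.951]
wrist_force: [0.4, -0.3, -2.4]
opening: 52.3
```

Run:
```python
from h import *
s=env.get_state();print(s["ee_pos"],s["opening"],s["wrist_force"],s["t"])
im,P=snap("side","side10.png"); print(find("side",P,"nozzle")); print(nozfit(im,P,(576,214)))
im2,P2=snap("scene","scene10.png"); print(find("scene",P2,"nozzle")); print(nozfit(im2,P2,(576,214)))
u,v=proj(P,(576,214,20)).astype(int); u2,v2=proj(P2,(576,214,20)).astype(int)
a=cv2.imread("pics/side10.png")[v-50:v+50,u-65:u+65]; b=cv2.imread("pics/scene10.png")[v2-50:v2+50,u2-65:u2+65]
cv2.imwrite("pics/c10.png",cv2.resize(np.hstack([a,b]),(800,308),interpolation=cv2.INTER_CUBIC))
```

```text
[ 619.10151447 -115.68707185   21.50181083] 52.290157440729324 [ 0.40147033 -0.32031821 -2.42722404] 18.8
[(0.71, [646, 494, 32]), (0.59, [569, 224, 23]), (0.59, [586, 502, 38]), (0.42, [575, -35, 34])]
(array([-16.6, 578.4, 207.2]), (np.float64(-17.0), np.float64(577.0), np.float64(210.0)), (np.int64(232), np.int64(245), np.int64(261), np.int64(283), 132))
[(0.67, [663, 483, 28]), (0.66, [593, 490, 26])]
(array([ -7.5, 566.1, 217.9]), (np.float64(-7.75), np.float64(563.0), np.float64(220.0)), (np.int64(333), np.int64(342), np.int64(223), np.int64(232), 67))
```

View pics/c10.png

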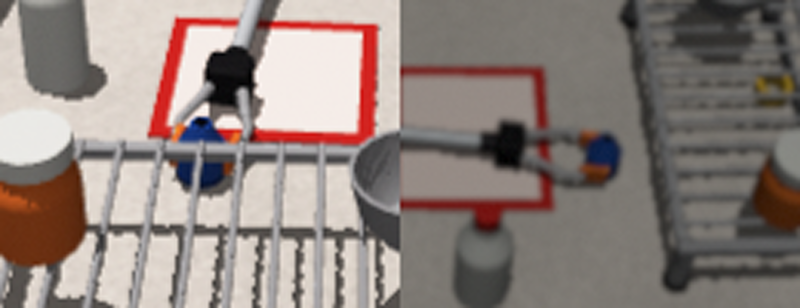

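The nozzle is out from under the rack, standing upright between the pads. I'll lift it clear of the mat edge and carry it over the mat.

move_arm(fingers=[0.0505,0.0505,0.0505,0.0505,0.0505,0.0505,0.0505,0.0505,0.0505,0.0505], linear=[[-0.004,0,0],[-0.01,0,0],[-0.01,-0.01,-0.002],[-0.01,-0.03,-0.005],[-0.01,-0.055,-0.01],[-0.01,-0.08,-0.015],[-0.01,-0.1,-0.018],[-0.01,-0.115,-0.02],[-0.01,-0.125,-0.02],[-0.01,-0.125,-0.02]], angular=[[0,0,0],[0,0,0],[0,0,0],[0,0,0],[0,0,0],[0,0,0],[0,0,0],[0,0,0],[0,0,0],[0,0,0]])

```text
t: 20.0
ee_pos: [598.9, -240.9, 31.7]
tool_rot: [-0.878, 1.568, -0.881]
wrist_force: [-0.0, 0.3, -3.1]
opening: 51.9
```

```bash
cat > look.py <<'E'
from h import *
import sys
o=[];f=[]
im,P=snap("side","t.png"); a=find("side",P,"nozzle"); r=nozfit(im,P,(554,89)); s=env.get_state(); o.append(s["opening"]);f.append(s["wrist_force"])
im2,P2=snap("scene","t2.png"); b=find("scene",P2,"nozzle"); r2=nozfit(im2,P2,(554,89)); s=env.get_state(); o.append(s["opening"]);f.append(s["wrist_force"])
print(a,r);print(b,r2)
# joint x,y,z from both cameras: blue centroid rays
def cen(im,P):
    u,v=proj(P,(554,89,22)); hsv=cv2.cvtColor(im,cv2.COLOR_RGB2HSV); m=(hsv[...,0]>100)&(hsv[...,0]<130)&(hsv[...,1]>120)
    ys,xs=np.nonzero(m); k=np.hypot(xs-u,ys-v)<28; return xs[k].mean(),ys[k].mean(),xs[k].min(),xs[k].max(),ys[k].min(),ys[k].max()
L=[];
for i,q in ((im,P),(im2,P2)):
    c=cen(i,q); print(np.round(c,1)); e=q[1]; d=ray(q,c[0],c[1],0)-e; L.append((e,d/np.linalg.norm(d)))
A=sum(np.eye(3)-np.outer(d,d) for e,d in L); B=sum((np.eye(3)-np.outer(d,d))@e for e,d in L); print("tri",np.linalg.solve(A,B).round(1))
print(s["ee_pos"],np.round(o,2),np.mean(f,0).round(2),s["t"])
E
python3 look.py
```

```text
[(0.78, [554, 102, 38]), (0.75, [645, 493, 30]), (0.55, [585, 500, 36]), (0.28, [529, 400, 65]), (0.22, [429, 308, 98])] (array([-75.4, 559.2,  75.9]), (np.float64(-77.75), np.float64(560.0), np.float64(76.0)), (np.int64(252), np.int64(264), np.int64(225), np.int64(244), 210))
[(0.68, [593, 489, 30]), (0.45, [664, 485, 30])] (array([ -9.5, 545. ,  90.5]), (np.float64(-9.75), np.float64(546.0), np.float64(86.0)), (np.int64(289), np.int64(297), np.int64(211), np.int64(222), 68))
[258.5 235.2 252.  265.  225.  244. ]
[293.5 215.5 289.  297.  211.  222. ]
tri [556.4  92.   34.7]
[ 599.49150469 -237.18497736   31.67866485] [51.99 52.1 ] [ 0.24  0.25 -2.39] 20.2
```

move_arm(fingers=[0.0505,0.0505,0.0505,0.0505,0.0505,0.0505,0.0505], linear=[[0.002,0,0],[0.004,0,0],[0.006,0,0],[0.008,0,0],[0.009,0,0],[0.01,0,0],[0.01,0,0]], angular=[[0,0,0],[0,0,0],[0,0,0],[0,0,0],[0,0,0],[0,0,0],[0,0,0]])

```text
t: 20.9
ee_pos: [599.4, -237.2, 21.5]
tool_rot: [-0.18, 1.569, -0.179]
wrist_force: [0.2, -0.6, -2.5]
opening: 52.2
```

```bash
python3 look.py | tail -4
```

```text
[258.7 239.5 252.  265.  229.  249. ]
[293.8 217.5 289.  297.  213.  224. ]
tri [555.8  93.2  23.9]
[ 599.58929585 -237.25479429   21.79715978] [51.69 52.27] [-0.28 -0.39 -2.49] 21.1
```

move_arm(fingers=[0.0505,0.0505,0.0505,0.0505], linear=[[0.001,0,0],[0.0015,0,0],[0.002,0,0],[0.002,0,0]], angular=[[0,0,0],[0,0,0],[0,0,0],[0,0,0]])

```text
t: 21.5
ee_pos: [599.5, -237.2, 19.7]
tool_rot: [-0.176, 1.569, -0.176]
wrist_force: [0.8, -0.4, -2.3]
opening: 51.9
```

```bash
python3 look.py | tail -4
```

```text
[258.7 240.2 252.  265.  230.  249. ]
[293.8 217.9 290.  297.  214.  224. ]
tri [555.7  93.2  21.9]
[ 599.60517934 -237.22051861   19.79199186] [51.91 51.82] [ 0.55  0.06 -3.04] 21.7
```

move_arm(fingers=[0.0505,0.0505,0.0505,0.0505,0.0505], linear=[[0.0005,0,0],[0.001,0,0],[0.0015,0,0],[0.002,0,0],[0.002,0,0]], angular=[[0,0,0],[0,0,0],[0,0,0],[0,0,0],[0,0,0]])

```text
t: 22.2
ee_pos: [599.5, -237.2, 17.7]
tool_rot: [-0.173, 1.569, -0.173]
wrist_force: [-0.2, 0.0, -2.1]
opening: 52.0
```

```bash
python3 look.py | tail -4; python3 -c "
from h import *
P=pose('side',None);print([proj(P,(556,90+d,2)).round(1).tolist() for d in (-4,0,16)])"
```

```text
[258.6 241.1 252.  265.  230.  250. ]
[293.7 218.3 290.  297.  214.  224. ]
tri [555.8  93.2  19.7]
[ 599.60975487 -237.23075252   17.81030294] [52.08 51.73] [ 0.34 -0.23 -2.48] 22.4
[[259.6, 245.2], [259.3, 246.2], [258.1, 250.3]]
```

move_arm(fingers=[0.0505,0.0505,0.0505,0.0505,0.0505], linear=[[0.0005,0,0],[0.001,0,0],[0.0015,0,0],[0.0015,0,0],[0.0015,0,0]], angular=[[0,0,0],[0,0,0],[0,0,0],[0,0,0],[0,0,0]])

```text
t: 22.9
ee_pos: [599.7, -237.3, 16.4]
tool_rot: [-0.191, 1.569, -0.191]
wrist_force: [0.5, -1.1, -1.6]
opening: 51.7
```

```bash
python3 look.py | tail -4
```

```text
[258.6 241.1 252.  265.  230.  250. ]
[293.8 218.3 290.  297.  214.  224. ]
tri [555.9  93.4  19.9]
[ 599.69654889 -237.26554021   16.39108216] [52.48 52.1 ] [ 0.85  0.14 -2.05] 23.1
```

The nozzle's centroid stopped moving between TCP heights 17.7 and 16.4, and the load is easing, so its foot is on the mat. I'll press a touch more and hold.

move_arm(fingers=[0.0505,0.0505,0.0505,0.0505,0.0505], linear=[[0.0005,0,0],[0.001,0,0],[0.001,0,0],[0.001,0,0],[0.001,0,0]], angular=[[0,0,0],[0,0,0],[0,0,0],[0,0,0],[0,0,0]])

```text
t: 23.6
ee_pos: [599.7, -237.3, 15.4]
tool_rot: [-0.186, 1.569, -0.186]
wrist_force: [1.6, -0.2, -0.4]
opening: 52.0
```

```bash
python3 look.py | tail -4
```

```text
[258.6 241.  252.  265.  230.  250. ]
[293.7 218.3 290.  297.  214.  224. ]
tri [555.9  93.2  19.8]
[ 599.73118302 -237.30626054   15.41669746] [51.87 52.13] [ 0.85 -1.28 -0.97] 23.8
```

move_arm(fingers=[0.0523,0.053,0.0537,0.0544,0.0551,0.0558,0.0565,0.0572,0.058,0.058], linear=[[0,0,0],[0,0,0],[0,0,0],[0,0,0],[0,0,0],[0,0,0],[0,0,0],[0,0,0],[0,0,0],[0,0,0]], angular=[[0,0,0],[0,0,0],[0,0,0],[0,0,0],[0,0,0],[0,0,0],[0,0,0],[0,0,0],[0,0,0],[0,0,0]])

```text
t: 24.8
ee_pos: [599.7, -237.3, 15.4]
tool_rot: [-0.234, 1.569, -0.234]
wrist_force: [-0.1, -0.1, -3.0]
opening: 58.1
```

```bash
python3 look.py
python3 - <<'E'
from h import *
im,P=snap("side"); hsv=cv2.cvtColor(im,cv2.COLOR_RGB2HSV)
for v in range(226,254): print(v,''.join('B' if 100<h<130 and s_>120 else 'O' if 4<h<18 and s_>150 else '.' for h,s_,_ in hsv[v,240:280]))
E
```

```text
[(0.8, [550, 102, 24]), (0.61, [587, 501, 35]), (0.55, [647, 494, 30])] (array([-91.4, 558.2,  88.2]), (np.float64(-92.5), np.float64(558.0), np.float64(88.0)), (np.int64(252), np.int64(265), np.int64(230), np.int64(250), 215))
[(0.64, [568, 93, 38]), (0.59, [593, 492, 26])] (array([-11.6, 551.4,  91.9]), (np.float64(-11.75), np.float64(549.0), np.float64(95.0)), (np.int64(289), np.int64(297), np.int64(215), np.int64(225), 71))
[258.3 240.8 252.  265.  230.  250. ]
[293.1 219.  289.  297.  214.  225. ]
tri [557.3  91.5  18.6]
[ 599.70851001 -237.30660637   15.41494972] [58.01 57.84] [-0.4  -0.47 -2.22] 25.0
226 ........................................
227 ........................................
228 ........................................
229 ........................................
230 ..................BBB...................
231 ................BB.BBB..................
232 ..........OO....BBBBBB..................
233 ..........OO...BBBBBBBB.................
234 .........OOO...BBBBBBBB.................
235 .........OOO..BBBBBBBBBB......OO........
236 .........OOO.BBBBBBBBBBBB....OOO........
237 ........OOO.BBBBBBBBBBBBB....OO.........
238 ........OOO.BBBBBBBBBBBBB....OO.........
239 ........OOO.BBBBBBBBBBBBB...OOO.........
240 ........OOO.BBBBBBBBBBBBB...OOO.........
241 ........OO..BBBBBBBBBBBBB...OOO.........
242 ........OO..BBBBBBBBBBBBB...OOO.........
243 ............BBBBBBBBBBBBB...OO..........
244 ............BBBBBBBBBBBBB...OO..........
245 ............BBBBBBBBBBBBBB..OO..........
246 ............BBBBBBBBBBBBBB..O...........
247 .............BBBBBBBBBBBBB..............
248 .............BBBBBBBBBBBB...............
249 ..............BBBBBBBBBB................
250 .................BBB....................
251 ........................................
252 ........................................
253 ........................................
```

The nozzle stands free, and both pads show a gap (1 px at right, 3 px at left). I'll open a little more, centre by 2 mm and draw straight back.

move_arm(fingers=[0.059,0.06,0.061,0.061,0.061,0.061], linear=[[0,0,0],[0,0,0],[0,0,0.001],[0,0,0.002],[0,0,0.002],[0,0,0.002]], angular=[[0,0,0],[0,0,0],[0,0,0],[0,0,0],[0,0,0],[0,0,0]])

```text
t: 25.65
ee_pos: [601.7, -237.3, 15.4]
tool_rot: [-0.217, 1.569, -0.216]
wrist_force: [-0.3, -1.0, -2.5]
opening: 61.2
```

move_arm(fingers=[0.061,0.061,0.061,0.061,0.061,0.061,0.061,0.061,0.061,0.061], linear=[[0,-0.004,0],[0,-0.01,0],[0,-0.018,0],[0,-0.028,0],[0,-0.04,0],[0,-0.055,0],[0,-0.07,0],[0,-0.08,0],[0,-0.085,0],[0,-0.085,0]], angular=[[0,0,0],[0,0,0],[0,0,0],[0,0,0],[0,0,0],[0,0,0],[0,0,0],[0,0,0],[0,0,0],[0,0,0]])

```text
t: 26.65
ee_pos: [601.5, -323.4, 15.3]
tool_rot: [-0.296, 1.569, -0.297]
wrist_force: [0.1, -0.5, -1.4]
opening: 61.3
```

```bash
python3 look.py
python3 - <<'E'
from h import *
a=cv2.imread("pics/t.png")[130:300,140:360]; b=cv2.imread("pics/t2.png")[130:300,120:340]
cv2.imwrite("pics/c11.png",cv2.resize(np.hstack([a,b]),(800,309),interpolation=cv2.INTER_CUBIC))
E
```

```text
[(0.77, [648, 495, 32]), (0.62, [582, 500, 36]), (0.59, [553, 104, 22]), (0.26, [559, -241, 29])] (array([-84.9, 557.8,  88.5]), (np.float64(-85.75), np.float64(558.0), np.float64(88.0)), (np.int64(252), np.int64(265), np.int64(230), np.int64(250), 206))
[(0.74, [662, 479, 30]), (0.72, [595, 494, 27])] (array([-20.6, 552.1,  91.5]), (np.float64(-20.75), np.float64(552.0), np.float64(95.0)), (np.int64(289), np.int64(297), np.int64(215), np.int64(225), 83))
[258.5 240.8 252.  265.  230.  250. ]
[292.9 220.  289.  297.  214.  226. ]
tri [558.1  90.5  17. ]
[ 602.01641018 -321.15948856   15.40961577] [61.01 60.81] [-0.49  0.47 -2.04] 26.85
```

View pics/c11.png

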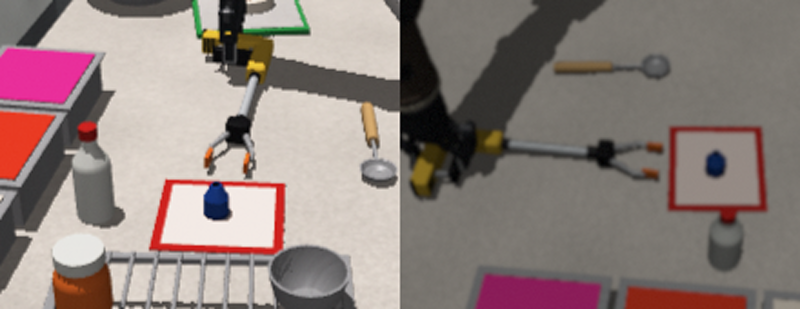

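The nozzle stands near the mat's middle (side crop (217,200)), and the reacher's open jaws are clear of it and just short of the mat. I'll back off 8 mm more and lower the reacher.

move_arm(fingers=[0.061,0.061,0.061,0.061,0.061,0.061,0.061,0.061], linear=[[0,-0.004,0],[0,-0.008,0],[0.002,-0.008,0],[0.004,-0.008,0],[0.006,-0.008,0],[0.008,-0.008,0],[0.0085,-0.008,0],[0.0085,-0.008,0]], angular=[[0,0,0],[0,0,0],[0,0,0],[0,0,0],[0,0,0],[0,0,0],[0,0,0],[0,0,0]])

```text
t: 27.65
ee_pos: [602.3, -329.3, 7.1]
tool_rot: [0.035, 1.568, 0.036]
wrist_force: [2.0, -1.2, 0.6]
opening: 61.1
```

move_arm(fingers=[0.061,0.061,0.061,0.061], linear=[[0.001,0,0],[0.002,0,0],[0.003,0,0],[0.003,0,0]], angular=[[0,0,0],[0,0,0],[0,0,0],[0,0,0]])

```text
t: 28.05
ee_pos: [603.1, -329.3, 4.4]
tool_rot: [-0.058, 1.567, -0.057]
wrist_force: [2.5, -0.8, 1.6]
opening: 61.3
```

move_arm(fingers=[0.0615,0.0625,0.0635,0.065,0.068,0.074,0.08,0.085,0.085], linear=[[0,0,0],[0,0,0],[0,0,0],[0,0,0],[0,0,0],[0,0,0],[0,0,0],[0,0,0],[0,0,0]], angular=[[0,0,0],[0,0,0],[0,0,0],[0,0,0],[0,0,0],[0,0,0],[0,0,0],[0,0,0],[0,0,0]])

```text
t: 28.95
ee_pos: [603.1, -329.3, 4.4]
tool_rot: [-0.058, 1.567, -0.057]
wrist_force: [0.9, -0.4, 0.3]
opening: 85.0
```

move_arm(fingers=[0.085,0.085,0.085,0.085,0.085,0.085,0.085], linear=[[-0.005,0,0],[-0.02,0,0],[-0.05,0,0],[-0.09,0,0],[-0.13,0,0],[-0.15,0,0],[-0.15,0,0]], angular=[[0,0,0],[0,0,0],[0,0,0],[0,0,0],[0,0,0],[0,0,0],[0,0,0]])

```text
t: 29.65
ee_pos: [604.7, -330.1, 160.1]
tool_rot: [-0.305, 1.559, -0.304]
wrist_force: [0.6, 0.2, -0.0]
opening: 84.8
```

```bash
python3 look.py
python3 - <<'E'
from h import *
im,P=snap("side","f.png"); print(find("side",P,"reacher"),find("side",P,"jaw_left"),find("side",P,"coupler"),find("side",P,"bowl"),find("side",P,"jar"),find("side",P,"dye"))
im,Pw=snap("wrist","fw.png")
im,P=snap("scene","f2.png")
print(find("scene",P,"reacher"))
a=cv2.imread("pics/f.png")[100:380]; b=cv2.imread("pics/fw.png")[70:350]
cv2.imwrite("pics/c12.png",cv2.resize(np.hstack([a,b]),(800,200),interpolation=cv2.INTER_AREA))
E
```

```text
[(0.79, [554, 104, 26]), (0.53, [586, 499, 37]), (0.52, [646, 494, 28])] (array([-84.4, 557.8,  88.5]), (np.float64(-85.75), np.float64(556.0), np.float64(86.0)), (np.int64(252), np.int64(265), np.int64(230), np.int64(250), 205))
[(0.73, [567, 90, 29]), (0.64, [665, 485, 27]), (0.45, [594, 492, 29]), (0.27, [562, 94, 2])] (array([-20.6, 551.9,  91.5]), (np.float64(-20.75), np.float64(549.0), np.float64(95.0)), (np.int64(289), np.int64(297), np.int64(215), np.int64(225), 83))
[258.5 240.8 252.  265.  230.  250. ]
[292.9 220.1 289.  297.  215.  226. ]
tri [558.1  90.5  16.7]
[ 601.74704611 -329.04559117  153.64746005] [84.93 85.08] [-0.51  0.38 -0.59] 29.85
[(0.85, [561, -288, 22])] [(0.49, [532, -20, 11])] [] [(0.78, [429, 309, 99]), (0.52, [482, 372, 16]), (0.21, [528, 397, 64])] [(0.68, [634, 378, 119]), (0.49, [527, 398, 66])] [(0.86, [701, 133, 61])]
[(0.91, [570, -296, 24]), (0.61, [560, 92, 5])]
```

View pics/c12.png

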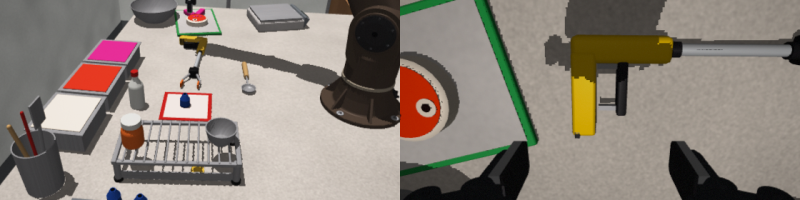

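The nozzle stands on the mat. The reacher lies flat on the bench, clear of the mat, the green tray and the rack, and the fingers are free of it. Handing in.

```bash
python3 -c "
from plant import env
print(env.hand_in()); print(env.get_state()['t'])"
```

```text
the job is handed in; nothing more can be done
None
the job is handed in; nothing more can be done
```

I took the nozzle out from under the rack with the reacher and set it upright on the mat. I then laid the reacher flat on the bench and handed in at about 30 s; no verdict was reported.

- **Grip:** I closed the trigger in 0.5 mm steps under a 20 N limit. It stalled at about 52 mm opening, and the nozzle came out upright in the jaws. Jaw force itself could not be read, so the roughly 5 N per jaw is inferred from that limit.
- **Approach:** The reacher went in at about 90° yaw instead of square to the rack (about 97°), so that the gripper body cleared the dye bottle. Wrist forces stayed within about 3 N during the slide in and out, with no sign of touching the rack.
- **Set-down:** I lowered the nozzle until its image position stopped moving and the wrist load eased, then opened the jaws and drew the reacher straight back.
- **Last checks:**
  - The nozzle stands at about (557, 90) mm, roughly 5 mm from the mat's centre, and did not move between the final pictures.
  - The reacher looks flat and clear of the mat, rack and tray.
  - The ring, bowl, jar, spoon and bottle look unmoved.
- **Disagreements:** The side and scene cameras differ by 5 to 6 mm on the nozzle's position, still well inside the mat. The detector missed the ring in the last side picture, but the ring is visible there. It also placed the jar and bottle about 20 to 30 mm from its first estimates, which came from the other camera; the reacher and arm never went near the jar, and the pictures show no shift.

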